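# Kit the brass parts for a regulator rebuild

## Task

Lay out the four brass parts for the regulator rebuild, each standing upright and flat on the floor of its own tray: the hex nut with the tube in the red tray, the bell-shaped bonnet in the blue tray, the valve with the black knob in the yellow tray and the open sleeve in the green tray. The steel nut and the steel bonnet are not for this job: leave them standing where they are.

Things in the scene. Friction and masses are not known exactly. Their poses are not given: they have to be found in the camera images.
- brass_nut: Golden brass inlet union nut standing upright: a hexagon 42 mm across flats (48.5 mm over corners) and 26 mm high, and on it a coaxial round tube 18 mm in diameter from 26 to 60 mm height, its end black inside; about 260 g. Origin: centre of its underside; z is up along the tube, x points at a flat.
- brass_bonnet: Golden brass regulator bonnet standing upright: bell-shaped, round base 48 mm in diameter and 14 mm high, narrowing to a round neck 22 mm in diameter from 34 to 58 mm height (closed top); about 240 g. Origin: centre of its underside; z is up along its axis.
- brass_valve: Golden brass valve insert standing upright: round brass base 46 mm in diameter and 22 mm high, a stem 16 mm in diameter up to 40 mm, and on top a round black plastic hand knob 34 mm in diameter from 40 to 60 mm height; about 240 g. The knob does not turn. Origin: centre of its underside; z is up along its axis.
- brass_sleeve: Golden brass coupling sleeve standing upright: a plain open tube 44 mm outside diameter, 30 mm bore, 42 mm high; about 220 g. Origin: centre of its underside; z is up along its axis.
- steel_nut: Silver-grey steel inlet union nut standing upright: a hexagon 42 mm across flats (48.5 mm over corners) and 26 mm high, and on it a coaxial round tube 18 mm in diameter from 26 to 60 mm height, its end black inside; about 250 g. Origin: centre of its underside; z is up along the tube, x points at a flat. Not part of the job; it is loose.
- steel_bonnet: Silver-grey steel regulator bonnet standing upright: bell-shaped, round base 48 mm in diameter and 14 mm high, narrowing to a round neck 22 mm in diameter from 34 to 58 mm height (closed top); about 230 g. Origin: centre of its underside; z is up along its axis. Not part of the job; it is loose.
- red_tray: Fixed shallow square plastic tray, red, 84 mm outside, 76 mm inside, walls 4 mm thick, rim 12 mm above the bench, inner floor 4 mm above the bench. Origin: centre of its underside, on the bench; x and y run along its sides, z up. It does not move.
- blue_tray: Fixed shallow square plastic tray, blue, 84 mm outside, 76 mm inside, walls 4 mm thick, rim 12 mm above the bench, inner floor 4 mm above the bench. Origin: centre of its underside, on the bench; x and y run along its sides, z up. It does not move.
- yellow_tray: Fixed shallow square plastic tray, yellow, 84 mm outside, 76 mm inside, walls 4 mm thick, rim 12 mm above the bench, inner floor 4 mm above the bench. Origin: centre of its underside, on the bench; x and y run along its sides, z up. It does not move.
- green_tray: Fixed shallow square plastic tray, green, 84 mm outside, 76 mm inside, walls 4 mm thick, rim 12 mm above the bench, inner floor 4 mm above the bench. Origin: centre of its underside, on the bench; x and y run along its sides, z up. It does not move.
Mind the look-alikes: they are no part of the job. What is shaped like the brass_nut but pink or purple is not meant. What is shaped like the brass_bonnet but pink is not meant.

How it is judged:
By the outcome, as a careful person would: the job done as asked, in the order asked, and still so for the second after the job is handed in, with the robot touching nothing.
It also fails if it takes over 115 s, if anything falls off the work surface, if the arm or the gripper's body presses on something with over 40 N, if the wrist force passes 120 N, or if a joint passes its speed limit or range.

## Robot

A 6-joint arm with a two-finger parallel gripper is mounted at the origin on the work surface. World frame = base frame: x ahead of the robot, y to its left, z up, the work surface at z = 0. Lengths are in m, angles in rad, forces in N, time in s.
With the tool pointing down it reaches from about 0.3 to 0.825 m from the base axis. Payload 5.4 kg.
Tool frame: the origin (TCP) lies at the very end of the fingers, on their centre line; the grasp point (between the pads) lies 19 mm behind it; z points along the fingers, y is the line along which they close (so a half turn about z gives the same grasp; the last joint's range is limited). The gripper opens to 92 mm and grips with 3 to 60 N. Pads are 20 mm wide; open, the fingers measure 128 mm over their backs; the gripper's body (75 mm by 189 mm) begins 69 mm behind the grasp point.
Start: joints at [0.961, 0.158, 1.597, -0, 1.386, -0.21], TCP at [0.224, 0.53, 0.215] pointing down, gripper open.
Joint ranges: [-2.91, 2.91], [-0.94, 2.29], [0.18, 2.7], [-1.29, 4.43], [0.17, 2.64], [-3, 3]. Speed limits (rad/s): [2.57, 2.57, 3.14, 3.14, 3.14, 3.14].

## Interface

Orientations are given as a unit quaternion [w, x, y, z].
In Python, from rig import robot, imaging, job gives the robot as it stands. Calls block until the motion is done:
- robot.move_ptp(position, orientation): joint-space move of the TCP to a pose.
- robot.line_to(position, rot=None, feed=0.15, stop_force=None): straight line of the TCP; rot=None keeps the orientation; feed is the mean speed in m/s. With stop_force (N) it stops when the force on the tool has changed by that much, and returns True; else False.
- robot.goto_joints(angles): joint-space move.
- robot.set_gripper(opening): finger opening in m; the grip force is fixed at half the most; returns when the fingers have stopped.
- robot.sleep(seconds).
- robot.inverse_kinematics(position, orientation): joint angles nearest the present ones, or None.
- robot.sense(): the state.
- imaging.grab_frame(name): name is "side" or "top" or "wrist"; returns (picture, depth): 384x512x3 uint8, blue, green, red; 384x512 float32, m along the optical axis (not along the pixel's ray), 0 where there is no reading.
- imaging.camera_info(name): a dict with "K" (3x3 intrinsics, pixels), "position" and "attitude" of the camera in the world; the wrist camera has in their place "tool_from_camera" (4x4, takes a point from camera to tool coordinates, whose origin is the TCP and whose axes are the flange's). Camera axes: x right, y up, looking along -z (the intrinsics and any distortion apply to the point x, -y, -z); pixel columns grow to the right and rows downward; lengths in m; the calibration is good to about 2 mm. A picture is of the moment at which its call begins: read the wrist's pose just before it. camera_info takes no time and is no camera call.
A pose or a line that the arm cannot do raises robot.IKError and nothing moves.
- job.sign_off(): hands the job in; it is judged then, once.
The state is a dict: "t": time; "joints": joint angles; "joint_velocities": joint speeds; "tau": joint torques, N m; "eef_pos": TCP position; "ee_rot": TCP orientation; "force": force on the tool from outside, world axes, zero at the start; "moment": the same for the moment, N m; "width": finger opening in m; "gripper_force": force on a finger pad.
Only numpy, scipy, OpenCV 4.12 (cv2) and the standard library are available. Lean on these libraries where they do the work, as an engineer would, in place of code of your own. Each camera call takes 0.05 s, during which the arm holds its last target. There are 200 camera calls.

## Working session

There is one attempt and no reset: what is moved stays moved. The work goes in short steps, each a Python script; the robot and the scene stay as the last script left them, time stands still between calls to the robot, and variables do not carry over. Pictures are saved under pics/ and viewed, at most 14 in all, crops included, and the job is handed in when it is done.

```bash
ls; mkdir -p pics
python3 - <<'E'
from rig import robot, imaging, job
import cv2, numpy as np
for n in ("top","side"):
    p,d=imaging.grab_frame(n); cv2.imwrite(f"pics/{n}0.png",p); np.savez(f"pics/{n}0.npz",p=p,d=d)
    i=imaging.camera_info(n); print(n,{k:np.round(v,4).tolist() if not isinstance(v,str) else v for k,v in i.items()}); print((d>0).mean())
i=imaging.camera_info("wrist");print(i)
s=robot.sense();print(s["t"],s["ee_rot"],s["width"])
E
```

```text
pics
top {'K': [[453.7836, 0.0, 258.0904], [0.0, 453.7836, 193.0663], [0.0, 0.0, 1.0]], 'position': [0.3956, -0.0338, 1.4069], 'attitude': [0.7103, 0.0224, -0.026, -0.703]}
0.9960530598958334
side {'K': [[491.8754, 0.0, 259.2204], [0.0, 491.8754, 188.9165], [0.0, 0.0, 1.0]], 'position': [0.4707, -0.9173, 0.8948], 'attitude': [0.9234, 0.3834, 0.0036, -0.0168]}
0.9960123697916666
{'K': array([[319.92715182,   0.        , 258.56335695],
       [  0.        , 319.92715182, 191.9970387 ],
       [  0.        ,   0.        ,   1.        ]]), 'tool_from_camera': array([[-6.13687820e-04,  9.69152956e-01,  2.46459269e-01,
         6.94189098e-02],
       [ 9.99999808e-01,  6.15383160e-04,  7.01425987e-05,
         5.41626270e-04],
       [-8.36879769e-05,  2.46459265e-01, -9.69153148e-01,
        -1.70764273e-01],
       [ 0.00000000e+00,  0.00000000e+00,  0.00000000e+00,
         1.00000000e+00]])}
0.1 [-3.43167727e-04  1.98549296e-01  9.80090547e-01 -7.61104370e-04] 0.09181471204964121
```

View pics/top0.png

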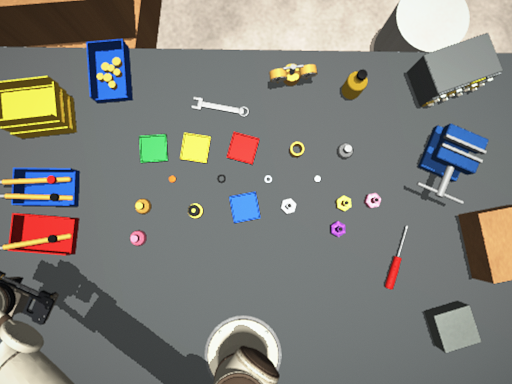

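View pics/side0.png

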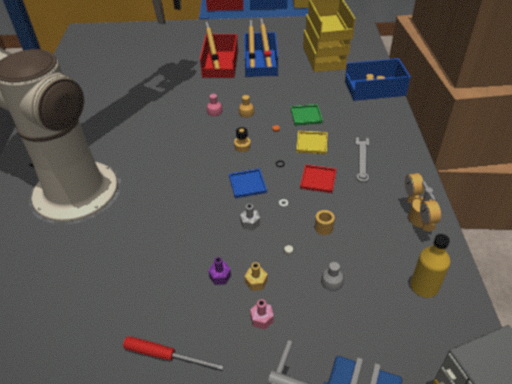

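Both views show these candidates (top-view pixels):
- **Nut:** brass (344,203). Not wanted: steel (289,206), pink (373,200), purple (338,229).
- **Bonnet:** brass (142,206). Not wanted: pink (137,238), steel (345,151).
- **Valve:** (195,211), with the black knob.
- **Sleeve:** (297,149). The small flat rings are not parts.
- **Trays:** green (153,148), yellow (195,148), red (243,148), blue (244,207).

```bash
cat > h.py <<'E'
from rig import robot, imaging, job
import cv2, numpy as np
from scipy.spatial.transform import Rotation as R
def rot(q): return R.from_quat([q[1],q[2],q[3],q[0]])
def cam(name, s=None):
    i=imaging.camera_info(name)
    if name!="wrist": return i["K"],rot(i["attitude"]).as_matrix(),np.array(i["position"])
    T=i["tool_from_camera"]; Rt=rot(s["ee_rot"]).as_matrix()
    return i["K"],Rt@T[:3,:3],Rt@T[:3,3]+s["eef_pos"]
def ray(c,uv):
    K,Rm,p=c; return Rm@np.array([(uv[0]-K[0,2])/K[0,0],-(uv[1]-K[1,2])/K[1,1],-1.])
def on_plane(c,uv,z):
    d=ray(c,uv); return c[2]+d*(z-c[2][2])/d[2]
def tri(c1,u1,c2,u2):
    "midpoint of two rays, and their gap"
    a,b=ray(c1,u1),ray(c2,u2); t=np.linalg.lstsq(np.c_[a,-b],c2[2]-c1[2],rcond=None)[0]
    p,q=c1[2]+a*t[0],c2[2]+b*t[1]; return (p+q)/2,np.linalg.norm(p-q)
def cloud(c,d):
    K,Rm,p=c; v,u=np.mgrid[:d.shape[0],:d.shape[1]]
    P=np.stack([(u-K[0,2])/K[0,0]*d,-(v-K[1,2])/K[1,1]*d,-d],-1)@Rm.T+p
    P[d<=0]=np.nan; return P
def grab(name):
    s=robot.sense(); p,d=imaging.grab_frame(name); return p,d,cam(name,s)
def down(yaw):
    "tool pointing down, closing line (tool y) at angle yaw in the world"
    y=np.array([np.cos(yaw),np.sin(yaw),0]); z=np.array([0,0,-1.]); 
    q=R.from_matrix(np.c_[np.cross(y,z),y,z]).as_quat(); return [q[3],q[0],q[1],q[2]]
E
python3 - <<'E'
from h import *
for n in("top","side"):
    z=np.load(f"pics/{n}0.npz"); P=cloud(cam(n),z["d"]); hsv=cv2.cvtColor(z["p"],cv2.COLOR_BGR2HSV)
    fl=P[150:260,120:400].reshape(-1,3) if n=="top" else P[120:300,200:350].reshape(-1,3)
    print(n,"bench z",np.nanmedian(fl[:,2]))
    m=((P[...,2]>.012)&(P[...,2]<.09)&(P[...,0]>.3)&(P[...,0]<.75)&(np.abs(P[...,1])<.4)).astype(np.uint8)
    k,L,S,C=cv2.connectedComponentsWithStats(m)
    for i in range(1,k):
        if S[i,4]<40: continue
        Q=P[L==i]; t=np.percentile(Q[:,2],95); T=Q[Q[:,2]>t-.006]
        print(S[i,4],C[i].round(),"top z %.3f"%t,"top c",T[:,:2].mean(0).round(3),"bb",Q[:,:2].min(0).round(3),Q[:,:2].max(0).round(3),"hsv",np.median(hsv[L==i],0))
    for nm,(lo,hi) in dict(red=((0,180,80),(6,255,255)),blue=((100,150,60),(125,255,255)),yellow=((22,150,100),(33,255,255)),green=((45,120,60),(80,255,255))).items():
        m=cv2.inRange(hsv,lo,hi)
        for c in cv2.findContours(m,0,2)[0]:
            if cv2.contourArea(c)<250: continue
            (cx,cy),wh,a=cv2.minAreaRect(c); w=on_plane(cam(n),(cx,cy),.012)
            if .3<w[0]<.75 and abs(w[1])<.35:
                M=np.zeros(m.shape,np.uint8); cv2.drawContours(M,[c],-1,1,-1); zz=P[M>0][:,2]
                print(nm,(round(cx),round(cy)),np.round(wh,1),round(a),w.round(3),"z pct",np.nanpercentile(zz,[20,50,95]).round(4))
E
```

```text
top bench z -0.0007054252892462198
121 [297. 149.] top z 0.045 top c [ 0.625 -0.159] bb [ 0.604 -0.179] [ 0.647 -0.136] hsv [ 29. 122. 233.]
175 [345. 151.] top z 0.059 top c [ 0.625 -0.309] bb [ 0.602 -0.329] [ 0.646 -0.287] hsv [ 45.   4. 176.]
139 [372. 200.] top z 0.059 top c [ 0.472 -0.392] bb [ 0.452 -0.4  ] [ 0.491 -0.37 ] hsv [162.  38. 243.]
175 [344. 203.] top z 0.060 top c [ 0.462 -0.303] bb [ 0.439 -0.325] [ 0.485 -0.282] hsv [ 31.  98. 252.]
187 [143. 206.] top z 0.058 top c [0.447 0.313] bb [0.423 0.289] [0.469 0.337] hsv [ 21. 152. 239.]
168 [289. 206.] top z 0.061 top c [ 0.452 -0.133] bb [ 0.43  -0.157] [ 0.473 -0.111] hsv [ 90.   2. 251.]
180 [195. 211.] top z 0.064 top c [0.435 0.151] bb [0.412 0.128] [0.455 0.173] hsv [ 31.  100.  165.5]
179 [338. 229.] top z 0.060 top c [ 0.383 -0.285] bb [ 0.362 -0.306] [ 0.408 -0.264] hsv [142. 130. 229.]
188 [138. 238.] top z 0.059 top c [0.35  0.324] bb [0.329 0.301] [0.371 0.346] hsv [171.  102.  242.5]
red (243, 148) [26.4 26.5] 15 [0.632 0.009 0.012] z pct [0.0012 0.0041 0.0124]
blue (244, 207) [27.  27.1] 80 [0.448 0.001 
[... 714 characters left out ...]
88] bb [ 0.361 -0.311] [ 0.409 -0.264] hsv [141. 145. 110.]
406 [256. 276.] top z 0.062 top c [ 0.464 -0.306] bb [ 0.44  -0.328] [ 0.488 -0.283] hsv [ 21. 139. 157.]
428 [333. 276.] top z 0.060 top c [ 0.627 -0.312] bb [ 0.604 -0.335] [ 0.649 -0.293] hsv [ 20.   9. 113.]
190 [261. 308.] top z 0.063 top c [ 0.473 -0.394] bb [ 0.452 -0.4  ] [ 0.494 -0.376] hsv [170.  80. 169.]
red (318, 178) [31.8 23.3] 9 [0.631 0.001 0.012] z pct [0.0042 0.006  0.0136]
blue (247, 183) [24.4 34. ] 81 [ 0.448 -0.008  0.012] z pct [0.0041 0.0059 0.0132]
yellow (312, 142) [29.6 20.5] 4 [0.631 0.147 0.012] z pct [0.0044 0.0062 0.0136]
green (306, 114) [18.2 29.2] 85 [0.627 0.277 0.012] z pct [0.0045 0.0064 0.0137]
```

Both views put the heights at about 60 mm for the parts, 45 mm for the sleeve and 4/12 mm for tray floor/rim. Next I go over the brass nut for a close check.

```bash
cat >> h.py <<'E'
def measure(xy,pic=None,r=.035,band=.006):
    "wrist view: centre of the top face and of the whole outline within r of xy"
    p,d,c=grab("wrist"); P=cloud(c,d)
    if pic: cv2.imwrite(f"pics/{pic}.png",p)
    near=np.hypot(P[...,0]-xy[0],P[...,1]-xy[1])<r
    bench=np.nanpercentile(P[near][:,2],10)
    m=near&(P[...,2]>.012); Q=P[m]; t=np.percentile(Q[:,2],95); T=Q[np.abs(Q[:,2]-t)<band]
    circ,rad=cv2.minEnclosingCircle(T[:,:2].astype(np.float32))
    print("xy",np.round(xy,4),"top z %.4f bench %.4f"%(t,bench),"top mean",T[:,:2].mean(0).round(4),"circle",np.round(circ,4),"r %.4f"%rad,
      "bb mid",((Q.min(0)+Q.max(0))/2)[:2].round(4),"ext",np.ptp(Q,axis=0)[:2].round(4),"hsv",np.median(cv2.cvtColor(p,cv2.COLOR_BGR2HSV)[m],0))
    return np.array(circ),t
def tray(name,pic=None):
    lim=dict(red=((0,180,80),(8,255,255)),blue=((100,150,60),(125,255,255)),yellow=((22,150,80),(36,255,255)),green=((45,100,50),(80,255,255)))[name]
    p,d,c=grab("wrist"); P=cloud(c,d)
    if pic: cv2.imwrite(f"pics/{pic}.png",p)
    m=cv2.morphologyEx(cv2.inRange(cv2.cvtColor(p,cv2.COLOR_BGR2HSV),*lim),cv2.MORPH_CLOSE,np.ones((5,5)))
    k=max(cv2.findContours(m,0,2)[0],key=cv2.contourArea)
    M=np.zeros(m.shape,np.uint8); cv2.drawContours(M,[k],-1,1,-1); Q=P[M>0]; rim=Q[np.abs(Q[:,2]-np.nanpercentile(Q[:,2],97))<.003]
    (cx,cy),wh,a=cv2.minAreaRect((rim[:,:2]*1000).astype(np.float32))
    print(name,"centre",round(cx/1e3,4),round(cy/1e3,4),"size",np.round(wh,1),"ang",round(a,1),"z pct",np.nanpercentile(Q[:,2],[10,40,97]).round(4))
    return np.array([cx,cy])/1e3
E
python3 - <<'E'
from h import *
robot.move_ptp([.463,-.304,.2],down(0)); print(robot.sense()["t"])
measure((.463,-.304),"w_nut")
robot.move_ptp([.63,.006,.2],down(0)); tray("red","w_red"); print(robot.sense()["t"])
E
```

```text
3.1417
xy [ 0.463 -0.304] top z 0.3247 bench 0.0206 top mean [ 0.463  -0.2797] circle [ 0.4629 -0.2809] r 0.0262 bb mid [ 0.4642 -0.2994] ext [0.0575 0.0488] hsv [ 90.   8. 102.]
red centre 0.6317 0.0088 size [83.8 83.8] ang 75.5 z pct [0.0036 0.0045 0.013 ]
4.5667
```

View pics/w_nut.png

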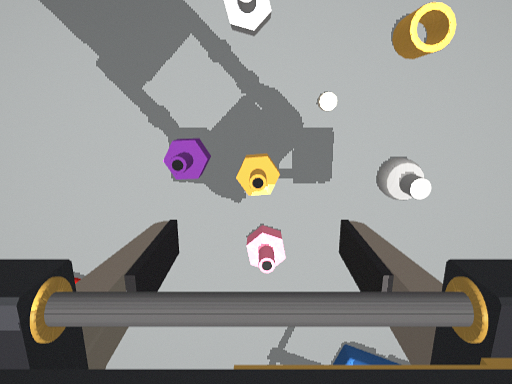

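View pics/w_red.png

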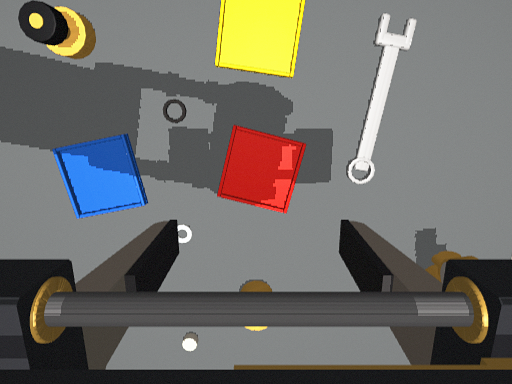

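The wrist view shows the golden nut at (257,178), between the purple (187,160) and pink (266,250) look-alikes, so the choice holds. Some gripper pixels got into the estimate, so I'll mask them out and pick the nut.

```bash
sed -i 's/P\[d<=0\]=np.nan; return P/P[(d<=0)|(P[...,2]>.09)]=np.nan; return P/' h.py
cat >> h.py <<'E'
def pick(xy,yaw,tcp_below_top,opening,width,top_ref):
    robot.set_gripper(opening); robot.move_ptp([*xy,.2],down(yaw)); c,t=measure(xy)
    if np.hypot(*(c-xy))>.008 or abs(t-top_ref)>.006: raise SystemExit("measure off, look")
    z=top_ref-tcp_below_top
    robot.move_ptp([*c,z+.05],down(yaw))
    hit=robot.line_to([*c,z],feed=.08,stop_force=12); s=robot.sense(); print("reached",np.round(s["eef_pos"],4),"hit",hit)
    if hit: robot.line_to([*c,z+.05]); raise SystemExit("blocked")
    robot.set_gripper(max(0,width-.008)); w=robot.sense()["width"]; robot.line_to([*c,.16],feed=.15)
    s=robot.sense(); print("width %.4f -> %.4f"%(w,s["width"]),"grip",s["gripper_force"],"Fz",s["force"].round(1),"t",s["t"])
    return z
def place(xy,yaw,z,opening,floor=.004):
    robot.move_ptp([*xy,.16],down(yaw)); robot.line_to([*xy,z+floor+.012],feed=.15)
    hit=robot.line_to([*xy,z+floor-.004],feed=.025,stop_force=4); s=robot.sense(); print("down",np.round(s["eef_pos"],4),"expected z",round(z+floor,4),"hit",hit)
    robot.set_gripper(opening); robot.line_to([*xy,.16],feed=.15); print("t",robot.sense()["t"])
E
python3 - <<'E'
from h import *
z=pick((.463,-.304),0,.031,.05,.018,.060)
E
```

```text
xy [ 0.463 -0.304] top z 0.0613 bench -0.0001 top mean [ 0.462  -0.3018] circle [ 0.4619 -0.3021] r 0.0091 bb mid [ 0.4621 -0.302 ] ext [0.0479 0.0429] hsv [ 25. 156. 253.]
reached [ 0.462  -0.3023  0.0291] hit False
width 0.0173 -> 0.0170 grip 29.999154210090637 Fz [ 0.1 -0.3 -2.1] t 9.6417
```

Run:
```python
from h import *
place((.6317,.0088),0,.029,.05)
p,d,c=grab("wrist"); cv2.imwrite("pics/w_placed1.png",p)
robot.move_ptp([.448,-.002,.2],down(0)); tray("blue")
z=pick((.448,.311),0,.027,.06,.022,.058)
```

```text
down [0.6318 0.0088 0.033 ] expected z 0.033 hit True
t 14.05
blue centre 0.447 0.0009 size [83.6 84. ] ang 11.1 z pct [0.0036 0.0045 0.013 ]
xy [0.448 0.311] top z 0.0591 bench -0.0001 top mean [0.4467 0.3149] circle [0.4467 0.3145] r 0.0110 bb mid [0.447 0.314] ext [0.0465 0.047 ] hsv [ 21. 166. 243.]
reached [0.4469 0.3146 0.0311] hit False
width 0.0231 -> 0.0208 grip 30.788984574719507 Fz [ 0.3  0.1 -2.6] t 19.5333
```

View pics/w_placed1.png

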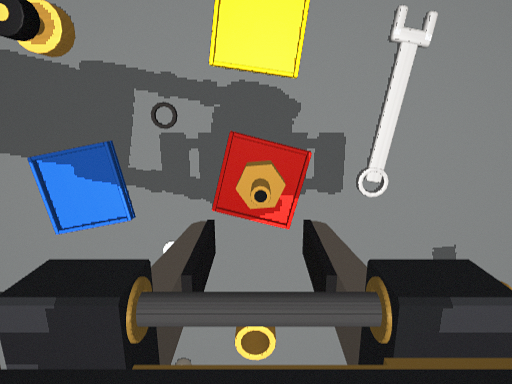

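The nut stands upright in the middle of the red tray, at (260,187). Next is the bonnet.

Run:
```python
from h import *
place((.447,.0009),0,.031,.06)
p,d,c=grab("wrist"); cv2.imwrite("pics/w_placed2.png",p)
robot.move_ptp([.63,.152,.2],down(0)); tray("yellow","w_yel"); robot.move_ptp([.628,.285,.2],down(0)); tray("green")
z=pick((.4355,.149),0,.030,.07,.034,.061)
```

```text
down [0.4474 0.0008 0.0367] expected z 0.035 hit True
t 23.7917
yellow centre 0.6305 0.1571 size [84.2 84. ] ang 82.0 z pct [0.0036 0.0045 0.0131]
green centre 0.6271 0.2875 size [84.1 84.1] ang 4.4 z pct [0.0037 0.0046 0.013 ]
xy [0.4355 0.149 ] top z 0.0618 bench -0.0001 top mean [0.4342 0.1528] circle [0.434 0.152] r 0.0172 bb mid [0.4338 0.1553] ext [0.0445 0.0397] hsv [23. 97. 48.]
reached [0.4345 0.152  0.0315] hit False
width 0.0333 -> 0.0329 grip 29.999569952487946 Fz [-1.   0.3 -2.1] t 29.8
```

View pics/w_placed2.png

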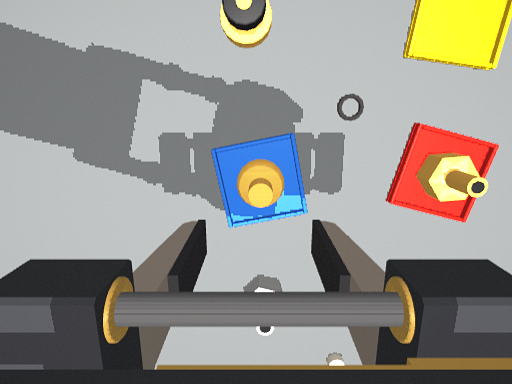

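The bonnet stands upright in the blue tray, at (260,185). I place the valve next, then pick the sleeve.

Run:
```python
from h import *
place((.6305,.1571),0,.031,.07)
p,d,c=grab("wrist"); cv2.imwrite("pics/w_placed3.png",p)
z=pick((.626,-.159),0,.029,.075,.044,.043)
```

```text
down [0.6308 0.1571 0.0349] expected z 0.035 hit True
t 33.7
xy [ 0.626 -0.159] top z 0.0434 bench -0.0002 top mean [ 0.6262 -0.1564] circle [ 0.6261 -0.1571] r 0.0220 bb mid [ 0.6264 -0.1568] ext [0.0423 0.043 ] hsv [ 23. 162. 252.]
reached [ 0.6264 -0.1572  0.0142] hit False
width 0.0438 -> 0.0435 grip 29.999539721757174 Fz [ 0.6 -0.7 -2.5] t 38.375
```

View pics/w_placed3.png

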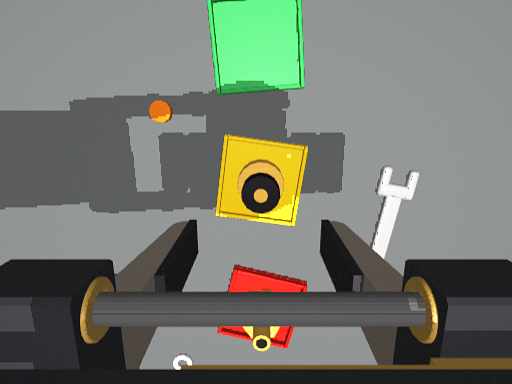

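The valve stands upright in the yellow tray, at (261,187). The sleeve goes to the green tray now, then a final check.

Run:
```python
from h import *
place((.6271,.2875),0,.014,.06)
p,d,c=grab("wrist"); cv2.imwrite("pics/w_placed4.png",p); robot.sleep(.5)
robot.move_ptp([.35,.45,.25],down(0))
t,d,c=grab("top"); s,ds,cs=grab("side")
cv2.imwrite("pics/final.png",np.hstack([cv2.resize(t[110:270,100:420],(400,200)),cv2.resize(s[80:320,180:400],(220,240))[:200]]))
for n,dd,cc in(("top",d,c),("side",ds,cs)):
    P=cloud(cc,dd)
    for nm,xy in dict(nut=(.632,.009),bonnet=(.447,.001),valve=(.6305,.157),sleeve=(.627,.2875),snut=(.453,-.135),sbon=(.626,-.310)).items():
        Q=P[np.hypot(P[...,0]-xy[0],P[...,1]-xy[1])<.033]; Q=Q[Q[:,2]>.02]; z=np.percentile(Q[:,2],95); print(n,nm,round(z,4),Q[Q[:,2]>z-.006][:,:2].mean(0).round(3))
print(robot.sense()["t"],robot.sense()["width"])
```

```text
down [0.6272 0.2876 0.0183] expected z 0.018 hit True
t 43.0667
top nut 0.0658 [0.631 0.008]
top bonnet 0.0636 [ 0.448 -0.001]
top valve 0.0671 [0.631 0.156]
top sleeve 0.0496 [0.626 0.285]
top snut 0.0598 [ 0.451 -0.133]
top sbon 0.0591 [ 0.626 -0.309]
side nut 0.0655 [0.633 0.004]
side bonnet 0.0636 [ 0.449 -0.004]
side valve 0.0666 [0.632 0.152]
side sleeve 0.0482 [0.628 0.284]
side snut 0.062 [ 0.454 -0.137]
side sbon 0.0607 [ 0.627 -0.312]
44.975 0.059951342045450905
```

View pics/w_placed4.png

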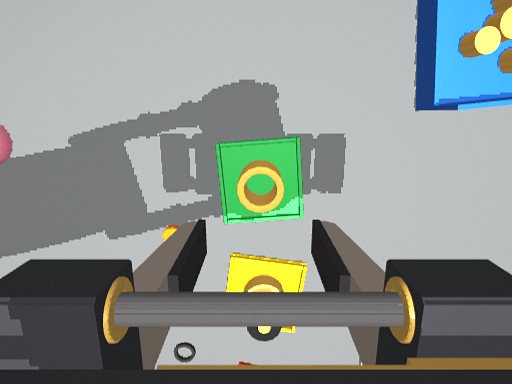

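View pics/final.png

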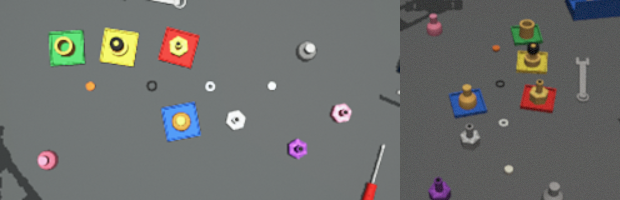

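All four brass parts stand upright and centred in their trays. Their tops read about 4 mm higher than on the bench, as they should on the tray floors. The steel nut and steel bonnet have not moved.

```bash
python3 -c "
from rig import job
print(job.sign_off())"
```

```text
the job is handed in; nothing more can be done
None
```

The job is handed in at about 45 s: the brass nut is in the red tray, the bonnet in blue, the valve in yellow and the sleeve in green, all upright on the tray floors, and both steel parts are still where they stood.

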